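# Fetch the nail box from the back of the farrier's stock tray

### The arm

A 7-joint arm with a two-finger parallel gripper is mounted at the origin on the work surface. World frame = base frame: x ahead of the robot, y to its left, z up, the work surface at z = 0. Lengths are in m, angles in rad, forces in N, time in s.
With the tool pointing down it reaches from about 0.4 to 0.85 m from the base axis. Payload 10.4 kg.
Tool frame: the origin (TCP) lies midway between the tips of the shut fingers; the grasp point (between the pads) lies 19 mm behind it; z points along the fingers, x is the direction in which the jaws open and shut, and the axes are right-handed (so a half turn about z gives the same grasp; the last joint's range is limited). The gripper opens to 85 mm and grips with 20 to 120 N. Pads are 22 mm wide; open, the fingers measure 114 mm over their backs; the gripper's body (76 mm by 85 mm) begins 54 mm behind the grasp point. The pads swing forward as they close: fully open they stand 13 mm farther back than shut.
Start: joints at [1.23, 0.332, -0.065, 1.46, 0.022, 1.35, -0.088], TCP at [0.195, -0.594, 0.231] pointing down, gripper open.
Joint ranges: [-2.6, 2.6], [-0.5, 2.12], [-1.47, 1.34], [0.16, 2.42], [-1.27, 4.41], [0.06, 2.06], [-2.6, 2.6]. Speed limits (rad/s): [2.22, 2.22, 2.79, 2.79, 3.14, 3.14, 3.14].

### API

Orientations are given as a unit quaternion [x, y, z, w].
In Python, from workcell import manip, cams gives the robot as it stands.
- The arm moves only by the tool move_arm, never from a script. Its argument "moves" is a list of rows, each a list of 7 numbers: the turn, a rotation vector about the tool's x, y, z in degrees, then the shift along the tool's x, y, z in m, then the finger opening in m, from 0 to 0.0854. A call has 1 to 10 rows; each row is the pose to reach, as a shift and turn from the pose commanded when the call began, along the tool's axes at that moment; what a row does not reach only later rows make up. A row lasts 1/10 s, in which the tool goes at most 50 mm and 8.59 degrees, less where a joint would pass 70% of its speed; a pose out of reach is approached as far as the arm can. A call with a gripper value outside its range is refused whole. The fingers move at their own pace and stop on an object; "grip_force" is the grip in N (left out, the last holds). Time passes only in rows, so rows that repeat a pose let the fingers close. It gives the time, the measured TCP pose, the force and the opening at its end, in the units of the state.
- manip.get_obs(): the state, without advancing time (a new reading comes with each control period).
- cams.camera(name): name is "scene" or "side" or "wrist"; returns the picture (480x640x3 uint8, red, green, blue); there is no depth.
- cams.camera_params(name): a dict with "fx", "fy", "cx", "cy" (pixels), "xyz" and "rotation" of the camera in the world. Camera axes: x right, y up, looking along -z (the intrinsics and any distortion apply to the point x, -y, -z); pixel columns grow to the right and rows downward; lengths in m; the calibration is good to about 2 mm. The wrist camera is an equidistant fisheye: a pixel r from the principal point sees the ray r / f radians off the axis. A picture is of the moment at which its call begins: read the wrist's pose just before it. camera_params takes no time and is no camera call; for the wrist camera it gives the pose at the moment of the call.
- manip.hand_in(): hands the job in, once; it reports no verdict.
The state is a dict: "clock": time; "joint_pos": joint angles; "joint_velocities": joint speeds; "tau": joint torques, N m; "position": TCP position; "ee_rot": TCP orientation; "ft_force": force on the tool from outside, world axes, zero at the start; "torque": the same for the moment, N m; "grip_width": opening from 0.0 (shut) to 1.0 (fully open).
Only numpy, scipy, OpenCV 4.12 (cv2) and the standard library are available. Lean on these libraries where they do the work, as an engineer would, in place of code of your own. Each camera call takes 0.05 s, during which the arm holds its last target. There are 200 camera calls.

### The job

The box of horseshoe nails stands at the back of the divided stock tray, with a flat tin on top of it and a bottle and a metal can standing in front of it: clear these three onto the rubber mat, then put the nail box flat into the roomy empty compartment of the wooden shoeing box. Then tidy the tray: the tin goes down on the tray floor in the back bay where the nail box was, and the bottle and the can each go back into the same front bay it came from. Set everything down upright without dropping it, and leave the horseshoe, the hammer and the brush alone.

Things in the scene. Friction and masses are not known exactly. Their poses are not given: they have to be found in the camera images.
- oil_mid (a point): round bottle of hoof oil, white plastic with paper label, neck and black cap: body 58 mm diameter, 128 mm tall with cap (straight sides up to 95 mm above its foot, then a shoulder and a 34 mm cap), about 0.3 kg. The point is on its axis half-way up, 64 mm above its foot. z up. At the start it stands in one of the two front bays of the tray
- can_mid (a point): flat-sided metal can of cutting oil with a small black cap off-centre on its top: 42 mm (its x) by 64 mm (its y), 110 mm tall (120 mm with cap), about 0.42 kg. The point is in its middle, 55 mm above its foot. z up. At the start it stands in the other front bay, its 42 mm thickness about along the tray's x
- tin_mid (a point): low round steel tin of hoof ointment: 60 mm diameter (62 mm over the lid), 42 mm tall, about 0.2 kg. The point is in its middle, 21 mm above its foot. z up. At the start it stands on top of the nail box
- nails_mid (a point): brown cardboard box of horseshoe nails, closed and rigid: 50 mm (its x) by 110 mm (its y), 50 mm tall, about 0.45 kg. The point is in its middle, 25 mm above its underside. z up. At the start it stands in the back bay of the tray, its length about along the tray's y
- tray: plywood stock tray, fixed: 188 mm (x) by 194 mm (y), walls 40 mm high and 8 mm thick, floor 6 mm thick. Origin: centre of its underside on the bench; x points from the front bays (robot side) to the back bay, z up. Inside, strips 8 mm thick whose tops are 20 mm above the bench part off two front bays, each 76 mm (x) by 85 mm (y), centred at x = -48 mm, y = +46.5 and -46.5 mm, and one back bay 88 mm (x, from -2 to +86 mm) by 178 mm (y), centred at x = +42 mm, y = 0
- mat: black rubber mat, fixed, the side area: 240 mm (x) by 200 mm (y), 3 mm thick. Origin: centre of its underside, z up. It lies to one side of the tray (left or right)
- caddy: wooden shoeing box with steel corners, open on top, fixed, on the other side of the tray: 244 mm (x) by 184 mm (y), outer walls 50 mm high and 10 mm thick, floor 8 mm thick. Origin: centre of its underside, z up. Its roomy empty compartment is on the robot's side: 130 mm (x, from -112 to +18 mm) by 164 mm (y), centred at x = -47 mm, y = 0; the narrow far compartment (x above 28 mm) holds a rasp, a knife and a punch, all fixed
- shoe: steel horseshoe lying flat on the bench, about 130 by 125 mm, 10 mm thick, loose, to be left alone. Origin: about its middle, underside; x to the toe
- hammer: wooden-handled hammer lying on the bench, about 260 mm long, head 85 mm across, loose, to be left alone. Origin: near its middle; x along the handle towards the head
- brush: flat brush with a wooden handle lying on the bench, about 200 mm long and 42 mm wide, loose, to be left alone. Origin: near its middle; x along it
Mind the look-alikes: they are no part of the job. What is shaped like the part that bears oil_mid but purple is not meant.

How it is judged:
On the way, in this order (a step that is already met when the one before it is completed fails the run):
1. the bottle, the can and the tin all stand on the rubber mat (x of oil_mid in the frame of mat between -0.12 and 0.12 m and y of oil_mid in the frame of mat between -0.1 and 0.1 m and z of oil_mid in the frame of mat below 0.072 m and angle between each of oil_mid, can_mid, tin_mid's own z axis and vertical below 0.1 rad and x of can_mid in the frame of mat between -0.12 and 0.12 m and y of can_mid in the frame of mat between -0.1 and 0.1 m and z of can_mid in the frame of mat below 0.063 m and x of tin_mid in the frame of mat between -0.12 and 0.12 m and y of tin_mid in the frame of mat between -0.1 and 0.1 m and z of tin_mid in the frame of mat below 0.029 m), for 0.2 s.
2. the nail box lies flat in the roomy compartment of the shoeing box (x of nails_mid in the frame of caddy between -0.112 and 0.018 m and y of nails_mid in the frame of caddy between -0.082 and 0.082 m and z of nails_mid in the frame of caddy below 0.039 m and angle between nails_mid's own z axis and vertical below 0.1 rad), for 0.2 s.
At the end, for the whole second after the job is handed in: Nail box flat on the floor of the shoeing box's roomy compartment; bottle and can upright in the front bays they came from (within 30 mm of where each stood: anywhere inside its bay will do); tin upright on the tray floor in the back bay; all released and at rest (all of step 2 and distance of each of oil_mid, can_mid from where it was at the start of the episode below 0.03 m and angle between each of oil_mid, can_mid's own z axis and vertical below 0.08 rad and x of tin_mid in the frame of tray between 0 and 0.086 m and y of tin_mid in the frame of tray between -0.075 and 0.075 m and z of tin_mid in the frame of tray below 0.032 m and angle between tin_mid's own z axis and vertical below 0.1 rad and linear speed of each of oil, can, tin, nails below 0.02 m/s); the robot touches nothing.
It fails at once if the bottle, can, tin or nail box is tipped over (more than 40 degrees) (angle between any of oil_mid, can_mid, tin_mid, nails_mid's own z axis and vertical above 0.7 rad).
It fails at once if the bottle, can, tin or nail box is dropped (let go and falling faster than 0.85 m/s, a fall of about 4 cm) ((contact force between the fingers and oil below 0.05 N and linear speed of oil above 0.85 m/s) or (contact force between the fingers and can below 0.05 N and linear speed of can above 0.85 m/s) or (contact force between the fingers and tin below 0.05 N and linear speed of tin above 0.85 m/s) or (contact force between the fingers and nails below 0.05 N and linear speed of nails above 0.85 m/s)).
It fails at once if the horseshoe, hammer or brush is disturbed (moved more than 20 mm) (distance of any of shoe, hammer, brush from where it was at the start of the episode above 0.02 m).
It also fails if it takes over 138 s, if anything falls off the work surface, if the arm or the gripper's body presses on something with over 40 N, if the wrist force passes 120 N, or if a joint passes its speed limit or range.

## Working session

There is one attempt and no reset: what is moved stays moved. The work goes in short steps, Python scripts to look and compute and a tool call to move; the robot and the scene stay as the last step left them, time stands still between calls to the robot, and variables do not carry over. Pictures are saved under pics/ and viewed, about 12 in all and at most 16, crops included, and the job is handed in when it is done.

Besides the shell and the picture viewer there is one more tool, called as a command line: name --pt "numbers of a row" for each row, then --argument value for the rest. move_arm: Moves the arm, as the interface text tells. Its arguments: {"type":"object","properties":{"moves":{"type":"array","items":{"type":"array","items":{"type":"number"}}},"grip_force":{"type":"number"}},"required":["moves"]}

```bash
mkdir -p pics; ls; python3 - <<'E'
from workcell import manip, cams
import cv2
print(manip.get_obs())
for n in ["scene","side"]:
    print(n,cams.camera_params(n))
    cv2.imwrite(f"pics/{n}0.png",cams.camera(n)[:,:,::-1])
E
```

```text
pics
{'clock': 0.0, 'joint_pos': array([ 1.23035469,  0.33289239, -0.06467742,  1.46093883,  0.0216109 ,
        1.34990219, -0.08850694]), 'joint_velocities': array([ 0.000219  , -0.00040924, -0.00178218, -0.00207458, -0.00080543,
       -0.00066881, -0.00013373]), 'tau': array([ 3.17052663e-04, -6.25456882e+01,  4.95484646e-02, -3.91605806e+01,
        1.64226437e-02,  9.96315619e-03,  1.28494506e-05]), 'position': array([ 0.19518431, -0.59334559,  0.23050426]), 'ee_rot': array([ 8.10096182e-01, -5.86296559e-01, -6.09152513e-04, -3.88586532e-04]), 'ft_force': array([ 0.80853356,  0.23261515, -0.12593662]), 'torque': array([ 0.02511873, -0.02947103, -0.00041309]), 'grip_width': 1.003241265454922}
scene {'fx': 459.6830307663302, 'fy': 459.6830307663302, 'cx': 319.22193396576336, 'cy': 240.87613961587022, 'xyz': array([0.85702363, 0.44876643, 0.63994279]), 'rotation': array([0.10409098, 0.36445792, 0.8843704 , 0.27244172])}
side {'fx': 453.62089272234346, 'fy': 453.62089272234346, 'cx': 320.807264748403, 'cy': 252.3403554356578, 'xyz': array([ 0.45437513, -0.78359755,  0.64771135]), 'rotation': array([ 0.45685369, -0.02620847, -0.07143489,  0.88628149])}
```

View pics/scene0.png

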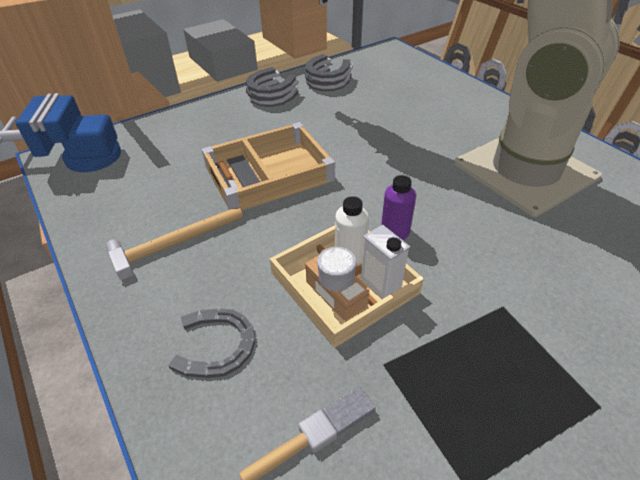

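View pics/side0.png

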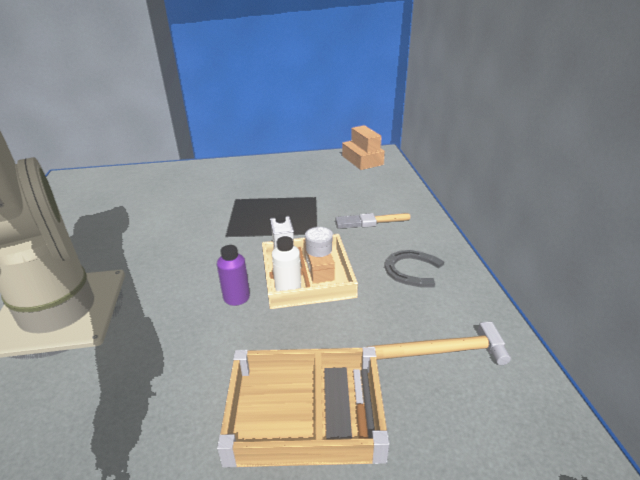

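The scene view shows the tray at about (345,280), mat at (490,390), caddy at (270,165). The white bottle is at (352,230), the can at (385,262), the tin on the nail box at (337,275), and the purple decoy at (398,205). In the side view the mat is at (273,216), the tray at (310,270) and the caddy at (305,405). Next I'll enlarge crops for measuring.

```bash
cat > h.py <<'E'
import numpy as np, cv2
from scipy.spatial.transform import Rotation as R
P={'scene':(459.683,319.222,240.876,[0.85702363,0.44876643,0.63994279],[0.10409098,0.36445792,0.8843704,0.27244172]),
'side':(453.6209,320.807,252.340,[0.45437513,-0.78359755,0.64771135],[0.45685369,-0.02620847,-0.07143489,0.88628149])}
def ray(n,u,v):
    f,cx,cy,p,q=P[n]; d=R.from_quat(q).apply([(u-cx)/f,-(v-cy)/f,-1]); return np.array(p),d
def onz(n,u,v,z):
    p,d=ray(n,u,v); return p+d*(z-p[2])/d[2]
def proj(n,X):
    f,cx,cy,p,q=P[n]; c=R.from_quat(q).inv().apply(np.asarray(X)-p); return np.stack([cx+f*c[...,0]/-c[...,2],cy+f*c[...,1]/c[...,2]],-1)
E
python3 - <<'E'
from h import *
a=cv2.imread('pics/scene0.png')[160:350,260:440]; cv2.imwrite('pics/c1.png',cv2.resize(a,None,fx=3.15,fy=3.15,interpolation=cv2.INTER_CUBIC))
a=cv2.imread('pics/side0.png')[190:315,210:370]; cv2.imwrite('pics/c2.png',cv2.resize(a,None,fx=4.8,fy=4.8,interpolation=cv2.INTER_CUBIC))
for n,l in {'scene':[(504,308),(599,405),(385,366)],'side':[(237,199),(318,198),(317,235),(228,235)]}.items():
  for u in l: print('mat',n,onz(n,*u,.003).round(3))
for u in [(242,350),(382,350),(224,464),(384,461)]: print('caddy side',onz('side',*u,.05).round(3))
for u in [(204,150),(297,126),(333,161),(233,190)]: print('caddy sc',onz('scene',*u,.05).round(3))
E
```

```text
mat scene [0.347 0.233 0.003]
mat scene [0.37  0.423 0.003]
mat scene [0.582 0.204 0.003]
mat side [0.376 0.422 0.003]
mat side [0.612 0.384 0.003]
mat side [0.58  0.189 0.003]
mat side [0.352 0.23  0.003]
caddy side [ 0.389 -0.221  0.05 ]
caddy side [ 0.63  -0.262  0.05 ]
caddy side [ 0.362 -0.427  0.05 ]
caddy side [ 0.581 -0.458  0.05 ]
caddy sc [ 0.593 -0.424  0.05 ]
caddy sc [ 0.369 -0.388  0.05 ]
caddy sc [ 0.38  -0.223  0.05 ]
caddy sc [ 0.603 -0.258  0.05 ]
```

View pics/c1.png

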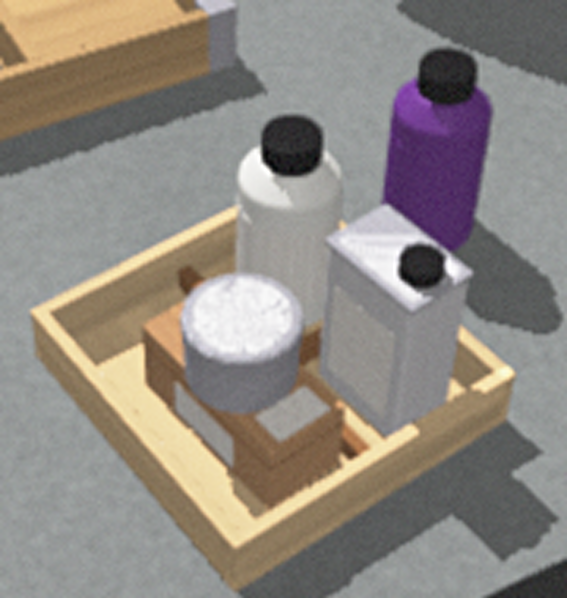

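View pics/c2.png

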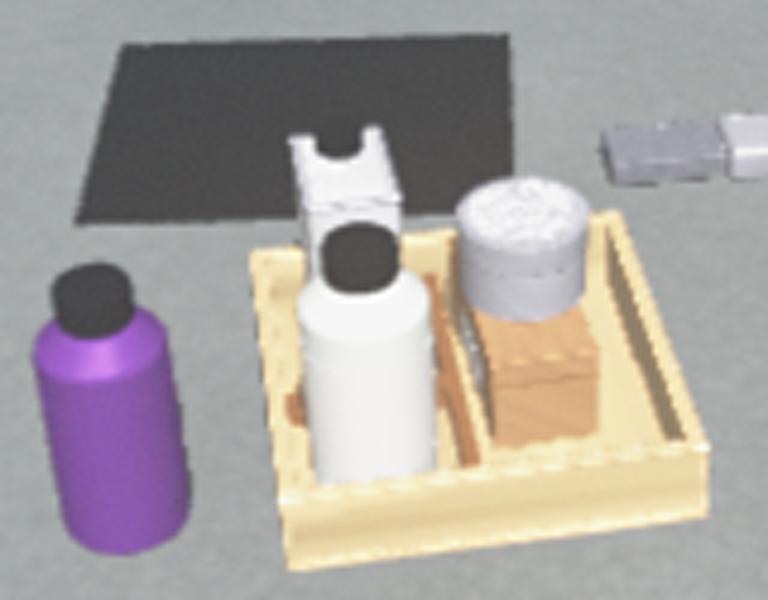

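```bash
cat > m.py <<'E'
from h import *
from scipy.optimize import least_squares
A=lambda u,v:('scene',260+u/3.15-.34,160+v/3.15-.34)
B=lambda u,v:('side',210+u/4.8-.4,190+v/4.8-.4)
def rect(name,a,b,z,obs):  # obs: (sx,sy,pixel)
    def f(p):
        r=[]
        for sx,sy,(n,u,v) in obs:
            c,s=np.cos(p[2]),np.sin(p[2]);x,y=sx*a/2,sy*b/2
            r+=list(proj(n,np.array([p[0]+c*x-s*y,p[1]+s*x+c*y,z]))-[u,v])
        return r
    s=least_squares(f,[.45,0,-.15],loss='soft_l1');print(name,s.x[:2].round(4),'yaw deg',np.degrees(s.x[2]).round(1),'res',s.fun.round(1))
rect('tray',.188,.194,.04,[(1,-1,A(33,312)),(1,1,A(235,545)),(-1,1,A(515,372)),(-1,1,B(250,250)),(1,1,B(622,213)),(1,-1,B(708,450)),(-1,-1,B(280,502))])
rect('can',.042,.064,.116,[(-1,-1,A(385,206)),(1,-1,A(327,238)),(1,1,A(413,307)),(-1,1,A(472,270)),(-1,-1,B(300,207)),(1,-1,B(402,197)),(-1,1,B(290,138)),(1,1,B(383,126))])
rect('nails',.05,.11,.056,[(1,-1,A(145,328)),(1,1,A(268,458)),(-1,1,A(342,408)),(-1,-1,B(495,380)),(1,-1,B(598,348))])
S=lambda u,v:('scene',u,v);D=lambda u,v:('side',u,v)
rect('mat',.24,.2,.003,[(-1,-1,S(504,308)),(-1,1,S(599,405)),(1,-1,S(385,366)),(-1,1,D(237,199)),(1,1,D(318,198)),(1,-1,D(317,235)),(-1,-1,D(228,235))])
rect('caddy',.244,.184,.05,[(-1,1,D(242,350)),(1,1,D(382,350)),(-1,-1,D(221,438)),(1,-1,D(387,434)),(1,-1,S(204,150)),(-1,-1,S(297,126)),(-1,1,S(333,161)),(1,1,S(233,190))])
for n,z,o in [('bottle',.134,[A(293,132),B(362,240)]),('bottle sh',.134,[]),('tin',.098,[A(242,316),B(523,209)]),('purple',.128,[A(447,64),B(92,281)])]:
    for q in o: print(n,onz(*q,z).round(4))
E
python3 m.py
```

```text
tray [0.5343 0.0318] yaw deg 1.1 res [-0.9 -1.7 -0.2  0.2  0.6 -0.   0.   0.2 -0.5 -0.7  0.2 -0.5 -0.1 -0.1]
can [0.4868 0.076 ] yaw deg 3.5 res [ 0.3 -1.4 -0.5 -0.5 -0.3  0.6  0.4  0.2  1.7  0.2 -0.3 -0.2  0.2 -0.4
 -0.9 -0.2]
nails [0.5659 0.0502] yaw deg 2.2 res [-1.1 -1.1 -0.  -0.5  0.9  0.4 -0.4 -3.9  0.7 -0.2]
mat [0.4794 0.3132] yaw deg -7.5 res [-1.5 -1.2  1.8  4.1 -3.8 -1.4 -0.7 -1.  -0.7 -2.1  1.4 -2.3 -1.9  0.2]
caddy [ 0.4929 -0.3178] yaw deg -9.8 res [-0.6 -6.  -2.7 -5.8 -0.3  0.9  3.2  6.2 -2.7 -0.6  4.3 -1.5  1.2  5.
 -9.3  7.2]
bottle [ 0.4872 -0.0136  0.134 ]
bottle [ 0.4882 -0.0142  0.134 ]
tin [0.5672 0.0526 0.098 ]
tin [0.5662 0.0521 0.098 ]
purple [ 0.3757 -0.0165  0.128 ]
purple [ 0.3742 -0.0158  0.128 ]
```

```bash
cat > plan.py <<'E'
import sys,numpy as np
from scipy.spatial.transform import Rotation as R
from workcell import manip
o=manip.get_obs();p=o['position'];q=R.from_quat(o['ee_rot'])
print('t',round(o['clock'],1),'pos',p.round(4),'xaxis',q.apply([1,0,0]).round(3),'zaxis',q.apply([0,0,1]).round(3),'F',o['ft_force'].round(1),'grip mm',round(o['grip_width']*85,1),'j7',o['joint_pos'].round(2))
for a in sys.argv[1:]:
    x,y,z,w=map(float,a.split(','))
    c,s=np.cos(np.radians(w)),np.sin(np.radians(w))
    T=R.from_matrix(np.array([[c,s,0],[s,-c,0],[0,0,-1]]))
    print(a,'turn',np.degrees((q.inv()*T).as_rotvec()).round(1),'shift',q.inv().apply(np.array([x,y,z])-p).round(4))
E
python3 plan.py .43,-.25,.30,-90 .567,.052,.2,-90
```

```text
t 0.1 pos [ 0.1952 -0.5934  0.2306] xaxis [ 0.312 -0.95  -0.001] zaxis [-0.     0.001 -1.   ] F [ 0.4 -0.4  0. ] grip mm 85.1 j7 [ 1.23  0.33 -0.06  1.46  0.02  1.35 -0.09]
.43,-.25,.30,-90 turn [ 0.   0.1 18.2] shift [-0.2529 -0.3304 -0.0691]
.567,.052,.2,-90 turn [ 0.   0.1 18.2] shift [-0.4969 -0.5549  0.0312]
```

move_arm --pt "0 0 18.2 -0.253 -0.33 -0.069 0.085" --pt "0 0 18.2 -0.253 -0.33 -0.069 0.085" --pt "0 0 18.2 -0.253 -0.33 -0.069 0.085" --pt "0 0 18.2 -0.253 -0.33 -0.069 0.085" --pt "0 0 18.2 -0.253 -0.33 -0.069 0.085" --pt "0 0 18.2 -0.253 -0.33 -0.069 0.085" --pt "0 0 18.2 -0.253 -0.33 -0.069 0.085" --pt "0 0 18.2 -0.253 -0.33 -0.069 0.085" --pt "0 0 18.2 -0.253 -0.33 -0.069 0.085" --pt "0 0 18.2 -0.253 -0.33 -0.069 0.085" --grip_force 50

```text
clock: 1.1
position: [0.4319, -0.2466, 0.3008]
ee_rot: [0.709, -0.705, 0.0, -0.0]
ft_force: [-0.6, -0.3, -0.5]
grip_width: 0.993
```

```bash
python3 - <<'E'
from workcell import manip, cams
import cv2
print(cams.camera_params("wrist"))
cv2.imwrite("pics/w1.png",cams.camera("wrist")[:,:,::-1])
E
python3 plan.py .567,.052,.2,-90
```

```text
{'fx': 371.64829954431775, 'fy': 371.64829954431775, 'cx': 327.43658959304696, 'cy': 240.48073582393184, 'xyz': array([ 0.50433467, -0.24678847,  0.44432416]), 'rotation': array([-0.10281158,  0.10191731, -0.69749626,  0.70181309])}
t 1.1 pos [ 0.4304 -0.249   0.3003] xaxis [ 0.003 -1.     0.   ] zaxis [ 0. -0. -1.] F [-0.4 -0.6  0.4] grip mm 84.8 j7 [ 0.77  0.04 -0.35  1.66  0.01  1.44 -1.14]
.567,.052,.2,-90 turn [-0.  -0.   0.2] shift [-0.3005 -0.1376  0.1003]
```

View pics/w1.png

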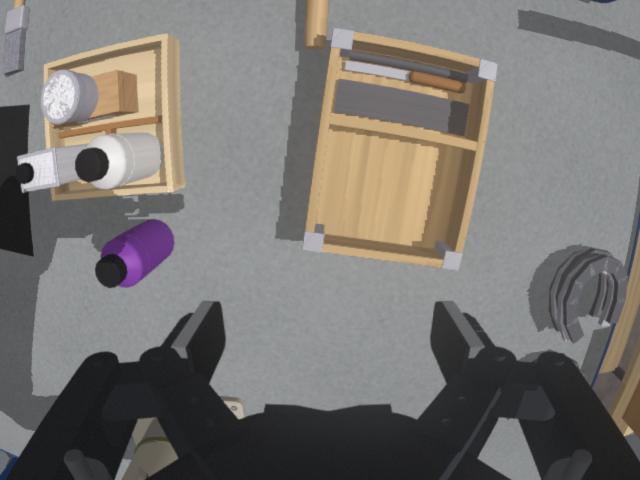

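The wrist view shows the whole caddy, with outer rim corners at (334,29), (497,64), (461,269) and (304,248). The tray is at the left, with rim corners at (177,34), (185,190) and (43,66).

```bash
cat >> h.py <<'E'
def wray(cp,u,v):
    a,b=u-cp['cx'],v-cp['cy'];r=np.hypot(a,b);t=r/cp['fx']
    return cp['xyz'],R.from_quat(cp['rotation']).apply([np.sin(t)*a/r,-np.sin(t)*b/r,-np.cos(t)])
def wz(cp,u,v,z):
    p,d=wray(cp,u,v);return p+d*(z-p[2])/d[2]
E
python3 - <<'E'
from h import *
from workcell import cams
from scipy.optimize import least_squares
cp=cams.camera_params('wrist')
def rect(n,a,b,z,obs):
    O=np.array([wz(cp,u,v,z)[:2] for _,_,u,v in obs]);L=np.array([[x*a/2,y*b/2] for x,y,_,_ in obs])
    f=lambda p:(R.from_euler('z',p[2]).as_matrix()[:2,:2]@L.T).T.__add__(p[:2]).__sub__(O).ravel()
    s=least_squares(f,[.5,0,0]);print(n,s.x[:2].round(4),np.degrees(s.x[2]).round(1),'res mm',(1e3*s.fun).round(1))
rect('caddy',.244,.184,.05,[(1,1,334,29),(1,-1,497,64),(-1,-1,461,269),(-1,1,304,248)])
rect('tray',.188,.194,.04,[(1,-1,177,34),(-1,-1,185,190),(1,1,43,66)])
E
```

```text
caddy [ 0.4829 -0.3317] -7.5 res mm [ 0.7 -0.4  1.3 -0.7  0.   1.8 -2.  -0.7]
tray [0.5301 0.0181] 2.7 res mm [ 3.7  5.  -1.3  2.7 -2.3 -7.7]
```

move_arm --pt "0 0 0 -0.3 -0.138 0.1 0.08" --pt "0 0 0 -0.3 -0.138 0.1 0.08" --pt "0 0 0 -0.3 -0.138 0.1 0.08" --pt "0 0 0 -0.3 -0.138 0.1 0.08" --pt "0 0 0 -0.3 -0.138 0.1 0.08" --pt "0 0 0 -0.3 -0.138 0.1 0.08" --pt "0 0 0 -0.3 -0.138 0.1 0.08" --pt "0 0 0 -0.3 -0.138 0.1 0.08" --pt "0 0 0 -0.3 -0.138 0.1 0.08"

```text
clock: 2.05
position: [0.5675, 0.049, 0.1991]
ee_rot: [0.707, -0.707, -0.001, 0.001]
ft_force: [-0.0, -1.4, 0.9]
grip_width: 0.934
```

```bash
python3 plan.py .567,.052,.058,-90
```

```text
t 2.0 pos [0.5675 0.049  0.1991] xaxis [ 0. -1.  0.] zaxis [-0.002 -0.    -1.   ] F [-0.  -1.4  0.9] grip mm 79.4 j7 [ 0.35  0.29 -0.61  1.63  0.17  1.28 -1.87]
.567,.052,.058,-90 turn [ 0.1 -0.   0. ] shift [-0.003   0.0002  0.1411]
```

move_arm --pt "0 0 0 0 0 0.05 0.078" --pt "0 0 0 0 0 0.09 0.078" --pt "0 0 0 0 0 0.12 0.078" --pt "0 0 0 0 0 0.135 0.078" --pt "0 0 0 0 0 0.142 0.078" --pt "0 0 0 0 0 0.142 0.078" --pt "0 0 0 0 0 0.142 0.078"

```text
clock: 2.75
position: [0.5687, 0.0495, 0.0598]
ee_rot: [-0.707, 0.707, -0.001, 0.001]
ft_force: [0.2, -0.3, 0.8]
grip_width: 0.913
```

```bash
python3 plan.py .567,.052,.058,-90;  python3 - <<'E'
from workcell import cams
import cv2
cv2.imwrite("pics/w2.png",cams.camera("wrist")[:,:,::-1])
E
```

```text
t 2.8 pos [0.5687 0.0495 0.0598] xaxis [-0. -1.  0.] zaxis [ 0.002 -0.    -1.   ] F [ 0.2 -0.3  0.8] grip mm 77.6 j7 [ 0.31  0.43 -0.58  1.77  0.27  1.02 -1.94]
.567,.052,.058,-90 turn [-0.1 -0.  -0. ] shift [-0.0025  0.0017  0.0018]
```

View pics/w2.png

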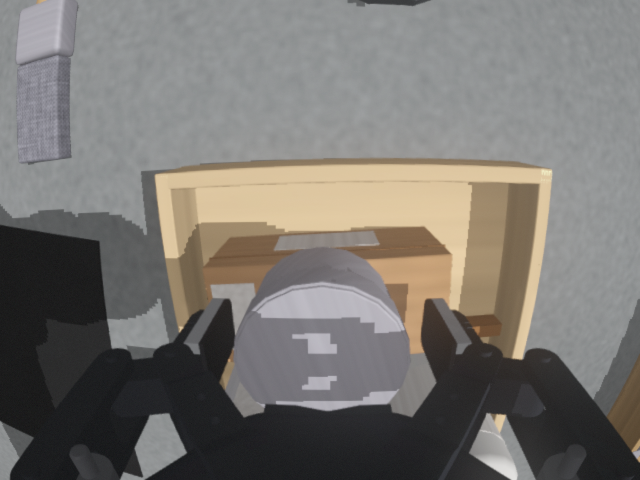

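The tin at (322,330) sits centrally between the pads, so I'll close on it and lift.

move_arm --pt "0 0 0 -0.001 0 0 0.05" --pt "0 0 0 -0.001 0 0 0.05" --pt "0 0 0 -0.001 0 0 0.05" --pt "0 0 0 -0.001 0 0 0.05" --pt "0 0 0 -0.001 0 0 0.05" --pt "0 0 0 -0.001 0 0 0.05" --pt "0 0 0 -0.001 0 -0.02 0.05" --pt "0 0 0 -0.001 0 -0.06 0.05" --pt "0 0 0 -0.001 0 -0.11 0.05" --pt "0 0 0 -0.001 0 -0.14 0.05" --grip_force 50

```text
clock: 3.8
position: [0.5685, 0.0513, 0.2023]
ee_rot: [0.707, -0.707, 0.001, -0.001]
ft_force: [0.5, 0.4, -2.3]
grip_width: 0.69
```

```bash
python3 plan.py .565,.285,.18,-90
```

```text
t 3.8 pos [0.5685 0.0513 0.2023] xaxis [ 0.001 -1.    -0.   ] zaxis [ 0.004  0.    -1.   ] F [ 0.5  0.4 -2.3] grip mm 58.7 j7 [ 0.35  0.29 -0.62  1.63  0.17  1.28 -1.87]
.565,.285,.18,-90 turn [-0.2  0.   0. ] shift [-0.2337  0.0034  0.0223]
```

move_arm --pt "0 0 0 -0.05 0 0 0.05" --pt "0 0 0 -0.1 0 0 0.05" --pt "0 0 0 -0.15 0 0.03 0.05" --pt "0 0 0 -0.2 0.003 0.06 0.05" --pt "0 0 0 -0.233 0.003 0.1 0.05" --pt "0 0 0 -0.233 0.003 0.13 0.05" --pt "0 0 0 -0.233 0.003 0.15 0.05" --pt "0 0 0 -0.233 0.003 0.16 0.05" --pt "0 0 0 -0.233 0.003 0.16 0.05" --pt "0 0 0 -0.233 0.003 0.16 0.05"

```text
clock: 4.8
position: [0.5656, 0.2836, 0.0398]
ee_rot: [-0.707, 0.707, -0.0, 0.001]
ft_force: [-0.5, 0.2, -2.2]
grip_width: 0.696
```

```bash
python3 plan.py .565,.285,.006,-90; python3 - <<'E'
from workcell import cams
import cv2
cv2.imwrite("pics/s2.png",cams.camera("scene")[:,:,::-1])
E
```

```text
t 4.8 pos [0.5656 0.2836 0.0398] xaxis [-0.001 -1.    -0.001] zaxis [ 0.002  0.001 -1.   ] F [-0.5  0.2 -2.2] grip mm 59.1 j7 [-0.06  0.6  -0.63  1.61  0.39  1.06 -2.37]
.565,.285,.006,-90 turn [-0.1  0.  -0. ] shift [-0.0013  0.0007  0.0338]
```

View pics/s2.png

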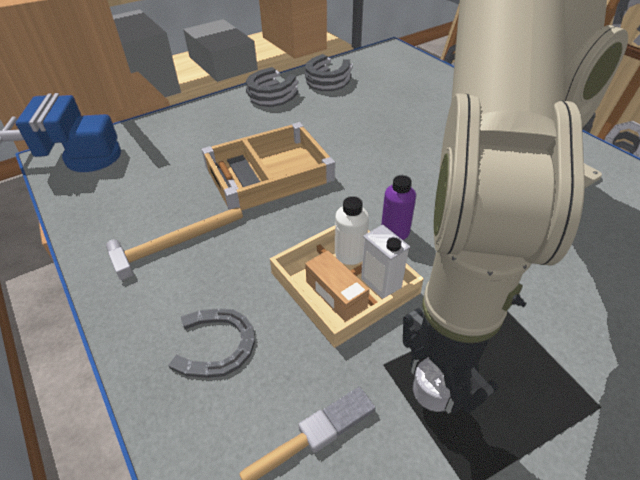

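The tin hangs over the mat at (432,385). The rest of the scene is undisturbed, so I'll lower it.

move_arm --pt "0 0 0 0 0 0.015 0.05" --pt "0 0 0 0 0 0.025 0.05" --pt "0 0 0 0 0 0.03 0.05" --pt "0 0 0 0 0 0.032 0.05" --pt "0 0 0 0 0 0.033 0.05" --pt "0 0 0 0 0 0.034 0.05" --pt "0 0 0 0 0 0.034 0.05"

```text
clock: 5.55
position: [0.5645, 0.2833, 0.0067]
ee_rot: [-0.707, 0.707, -0.001, -0.001]
ft_force: [-13.3, -9.4, 26.0]
grip_width: 0.695
```

```bash
python3 plan.py .565,.285,.006,-90
```

```text
t 5.5 pos [0.5645 0.2833 0.0067] xaxis [-0.    -1.     0.002] zaxis [ 0.    -0.002 -1.   ] F [-13.3  -9.4  26. ] grip mm 59.1 j7 [-0.08  0.64 -0.61  1.62  0.42  1.01 -2.39]
.565,.285,.006,-90 turn [-0.  -0.1 -0. ] shift [-0.0017 -0.0005  0.0007]
```

move_arm --pt "0 0 0 0 0 -0.001 0.08" --pt "0 0 0 0 0 -0.001 0.08" --pt "0 0 0 0 0 -0.001 0.08" --pt "0 0 0 0 0 -0.001 0.08" --pt "0 0 0 0 0 -0.02 0.08" --pt "0 0 0 0 0 -0.06 0.08" --pt "0 0 0 0 0 -0.11 0.08" --pt "0 0 0 0 0 -0.16 0.07" --pt "0 0 -9 0 0 -0.2 0.07" --pt "0 0 -18 0 0 -0.2 0.07"

```text
clock: 6.55
position: [0.5667, 0.2856, 0.2108]
ee_rot: [0.807, -0.591, 0.002, -0.004]
ft_force: [0.5, 0.1, -0.2]
grip_width: 0.819
```

```bash
python3 plan.py .487,.076,.2,0
```

```text
t 6.5 pos [0.5667 0.2856 0.2108] xaxis [ 0.301 -0.954 -0.001] zaxis [ 0.008  0.004 -1.   ] F [ 0.5  0.1 -0.2] grip mm 69.6 j7 [ 0.01  0.45 -0.74  1.44  0.31  1.36 -2.01]
.487,.076,.2,0 turn [ -0.5  -0.3 -72.5] shift [0.1759 0.1392 0.0094]
```

move_arm --pt "0 0 -8.5 0 0 0 0.065" --pt "0 0 -17 0.03 0.02 0 0.065" --pt "0 0 -25.5 0.06 0.05 0 0.065" --pt "0 0 -34 0.09 0.08 0 0.065" --pt "0 0 -42.5 0.12 0.1 0 0.065" --pt "0 0 -51 0.15 0.12 0 0.065" --pt "0 0 -59.5 0.176 0.14 0 0.065" --pt "0 0 -68 0.176 0.14 0 0.065" --pt "0 0 -74.5 0.176 0.14 0 0.065" --pt "0 0 -74.5 0.176 0.14 0 0.065"

```text
clock: 7.55
position: [0.4829, 0.0739, 0.2043]
ee_rot: [1.0, 0.016, 0.0, 0.0]
ft_force: [0.1, -0.1, -0.1]
grip_width: 0.757
```

```bash
python3 plan.py .487,.076,.065,2.5;  python3 - <<'E'
from workcell import cams
import cv2,pickle
pickle.dump(cams.camera_params("wrist"),open('w3.pkl','wb'))
cv2.imwrite("pics/w3.png",cams.camera("wrist")[:,:,::-1])
E
```

```text
t 7.5 pos [0.4829 0.0739 0.2043] xaxis [1.    0.031 0.   ] zaxis [ 0. -0. -1.] F [ 0.1 -0.1 -0.1] grip mm 64.3 j7 [ 0.63  0.13 -0.93  1.81  0.11  1.25 -0.3 ]
.487,.076,.065,2.5 turn [ 0.  -0.  -0.7] shift [ 0.0041 -0.002   0.1393]
```

View pics/w3.png

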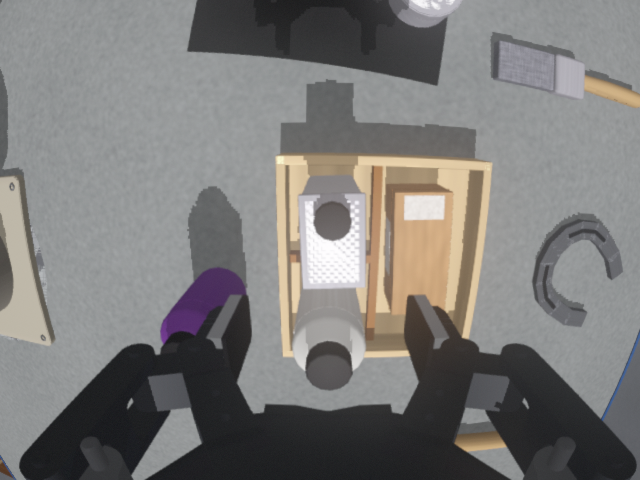

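The wrist view shows the can top with corners near (300,195), (366,195), (365,288) and (304,288). The nail box spans (388..452, 184..315), and the tray rim corners are at (277,156), (491,162) and (283,356).

```bash
python3 - <<'E'
from h import *
import pickle
cp=pickle.load(open('w3.pkl','rb'));print(cp['xyz'])
for n,z,l in [('can',.116,[(300,195),(366,195),(365,288),(304,288)]),('nails',.056,[(388,184),(452,190),(443,315),(390,315)]),('tray',.04,[(277,156),(491,162),(283,356),(467,354)])]:
    P_=np.array([wz(cp,*u,z)[:2] for u in l]);print(n,P_.round(3).tolist(),P_.mean(0).round(4))
E
```

```text
[0.48018743 0.14635252 0.34770597]
can [[0.464, 0.106], [0.506, 0.108], [0.509, 0.044], [0.467, 0.042]] [0.4865 0.075 ]
nails [[0.53, 0.107], [0.584, 0.105], [0.591, -0.009], [0.541, -0.009]] [0.5612 0.0485]
tray [[0.439, 0.126], [0.624, 0.13], [0.442, -0.067], [0.632, -0.065]] [0.5345 0.0309]
```

move_arm --pt "0 0 0 0.003 -0.001 0.02 0.065" --pt "0 0 0 0.003 -0.001 0.04 0.065" --pt "0 0 0 0.003 -0.001 0.05 0.065" --pt "0 0 0 0.003 -0.001 0.05 0.065"

```text
clock: 8.0
position: [0.4851, 0.0755, 0.1532]
ee_rot: [1.0, 0.014, -0.001, -0.0]
ft_force: [0.2, 0.4, 0.4]
grip_width: 0.763
```

```bash
python3 plan.py .487,.076,.065,2.5
```

```text
t 8.0 pos [0.4851 0.0755 0.1532] xaxis [ 1.     0.028 -0.002] zaxis [-0.002  0.    -1.   ] F [0.2 0.4 0.4] grip mm 64.8 j7 [ 0.6   0.2  -0.92  1.87  0.17  1.16 -0.35]
.487,.076,.065,2.5 turn [-0.   0.1 -0.9] shift [ 0.0021 -0.0004  0.0882]
```

move_arm --pt "0 0 0 0.002 0 0.04 0.065" --pt "0 0 0 0.002 0 0.07 0.065" --pt "0 0 0 0.002 0 0.085 0.065" --pt "0 0 0 0.002 0 0.088 0.065" --pt "0 0 0 0.002 0 0.088 0.065" --pt "0 0 0 0.002 0 0.088 0.035" --pt "0 0 0 0.002 0 0.088 0.035" --pt "0 0 0 0.002 0 0.088 0.035" --pt "0 0 0 0.002 0 0.088 0.035" --pt "0 0 0 0.002 0 0.088 0.035" --grip_force 60

```text
clock: 9.0
position: [0.4887, 0.0755, 0.0678]
ee_rot: [1.0, 0.015, 0.001, 0.0]
ft_force: [-2.7, -0.1, 5.1]
grip_width: 0.49
```

```bash
python3 plan.py .395,.29,.2,2.5
```

```text
t 9.0 pos [0.4887 0.0755 0.0678] xaxis [1.    0.029 0.002] zaxis [ 0.002 -0.    -1.   ] F [-2.7 -0.1  5.1] grip mm 41.7 j7 [ 0.53  0.33 -0.87  1.94  0.3   1.   -0.45]
.395,.29,.2,2.5 turn [ 0.  -0.1 -0.8] shift [-0.0871 -0.2171 -0.1325]
```

move_arm --pt "0 0 0 0 0 -0.03 0.035" --pt "0 0 0 0 0 -0.07 0.035" --pt "0 0 0 0 0 -0.11 0.035" --pt "0 0 0 -0.015 -0.04 -0.13 0.035" --pt "0 0 0 -0.03 -0.085 -0.13 0.035" --pt "0 0 0 -0.05 -0.13 -0.13 0.035" --pt "0 0 0 -0.07 -0.17 -0.12 0.035" --pt "0 0 0 -0.087 -0.205 -0.09 0.035" --pt "0 0 0 -0.087 -0.217 -0.05 0.035" --pt "0 0 0 -0.087 -0.217 -0.04 0.035"

```text
clock: 10.0
position: [0.3918, 0.2903, 0.1035]
ee_rot: [1.0, 0.017, -0.002, 0.001]
ft_force: [0.4, -1.3, -3.2]
grip_width: 0.489
```

```bash
python3 plan.py .395,.29,.065,2.5
```

```text
t 10.0 pos [0.3918 0.2903 0.1035] xaxis [ 0.999  0.033 -0.004] zaxis [-0.004 -0.002 -1.   ] F [ 0.4 -1.3 -3.2] grip mm 41.6 j7 [ 0.21  0.32 -1.05  1.92  0.31  1.08 -0.94]
.395,.29,.065,2.5 turn [ 0.1  0.2 -0.6] shift [0.0033 0.0004 0.0384]
```

move_arm --pt "0 0 0 0 0 0.01 0.035" --pt "0 0 0 0 0 0.02 0.035" --pt "0 0 0 0 0 0.028 0.035" --pt "0 0 0 0 0 0.033 0.035" --pt "0 0 0 0 0 0.036 0.035" --pt "0 0 0 0 0 0.038 0.035" --pt "0 0 0 0 0 0.039 0.035" --pt "0 0 0 0 0 0.039 0.035"

```text
clock: 10.8
position: [0.3947, 0.2897, 0.0674]
ee_rot: [1.0, 0.015, 0.0, -0.0]
ft_force: [-0.3, 1.1, -4.8]
grip_width: 0.488
```

```bash
python3 plan.py .395,.29,.065,2.5
```

```text
t 10.8 pos [0.3947 0.2897 0.0674] xaxis [1.   0.03 0.  ] zaxis [ 0.  0. -1.] F [-0.3  1.1 -4.8] grip mm 41.4 j7 [ 0.17  0.37 -1.01  1.95  0.37  1.02 -0.99]
.395,.29,.065,2.5 turn [-0.  -0.  -0.8] shift [ 0.0003 -0.0003  0.0024]
```

move_arm --pt "0 0 0 0 0 0.001 0.035" --pt "0 0 0 0 0 0.002 0.035" --pt "0 0 0 0 0 0.003 0.035" --pt "0 0 0 0 0 0.003 0.035"

```text
clock: 11.2
position: [0.3946, 0.2899, 0.0648]
ee_rot: [1.0, 0.015, 0.0, 0.0]
ft_force: [-2.3, -2.0, 5.1]
grip_width: 0.485
```

move_arm --pt "0 0 0 0 0 0 0.065" --pt "0 0 0 0 0 0 0.065" --pt "0 0 0 0 0 0 0.065" --pt "0 0 0 0 0 -0.03 0.065" --pt "0 0 0 0 0 -0.07 0.07" --pt "0 0 0 0 0 -0.11 0.07" --pt "0 0 -8.5 0.02 0.02 -0.14 0.075" --pt "0 0 -17 0.04 0.06 -0.15 0.075" --pt "0 0 -25.5 0.06 0.1 -0.15 0.075" --pt "0 0 -34 0.08 0.14 -0.15 0.075"

```text
clock: 12.2
position: [0.4776, 0.155, 0.2151]
ee_rot: [0.957, 0.289, 0.001, 0.0]
ft_force: [1.5, 0.5, 0.1]
grip_width: 0.876
```

```bash
python3 plan.py .4877,-.0145,.2,90
```

```text
t 12.2 pos [0.4776 0.155  0.2151] xaxis [0.833 0.553 0.001] zaxis [ 0.002 -0.    -1.   ] F [1.5 0.5 0.1] grip mm 74.5 j7 [ 0.61  0.21 -1.11  1.76  0.2   1.29  0.04]
.4877,-.0145,.2,90 turn [  0.1  -0.  -56.4] shift [-0.0853  0.1468  0.0152]
```

move_arm --pt "0 0 -8.5 -0.02 0.04 0.0 0.072" --pt "0 0 -17 -0.04 0.08 0.0 0.072" --pt "0 0 -25.5 -0.06 0.11 0 0.072" --pt "0 0 -34 -0.083 0.149 0 0.072" --pt "0 0 -42.5 -0.083 0.149 0 0.072" --pt "0 0 -51 -0.083 0.149 0 0.072" --pt "0 0 -54 -0.083 0.149 0 0.072" --pt "0 0 -54 -0.083 0.149 0.02 0.072" --pt "0 0 -54 -0.083 0.149 0.03 0.072" --pt "0 0 -54 -0.083 0.149 0.03 0.072"

```text
clock: 13.2
position: [0.4881, -0.014, 0.1831]
ee_rot: [0.724, 0.69, -0.001, -0.001]
ft_force: [-0.1, -0.3, -0.3]
grip_width: 0.843
```

```bash
python3 plan.py .4877,-.0145,.067,90;  python3 - <<'E'
from workcell import cams
import cv2,pickle
pickle.dump(cams.camera_params("wrist"),open('w4.pkl','wb'))
cv2.imwrite("pics/w4.png",cams.camera("wrist")[:,:,::-1])
E
```

```text
t 13.2 pos [ 0.4881 -0.014   0.1831] xaxis [0.049 0.999 0.   ] zaxis [-0.002  0.001 -1.   ] F [-0.1 -0.3 -0.3] grip mm 71.6 j7 [ 0.99  0.22 -1.15  1.83  0.21  1.23  1.3 ]
.4877,-.0145,.067,90 turn [-0.1 -0.  -2.8] shift [-5.000e-04 -1.000e-04  1.161e-01]
```

View pics/w4.png

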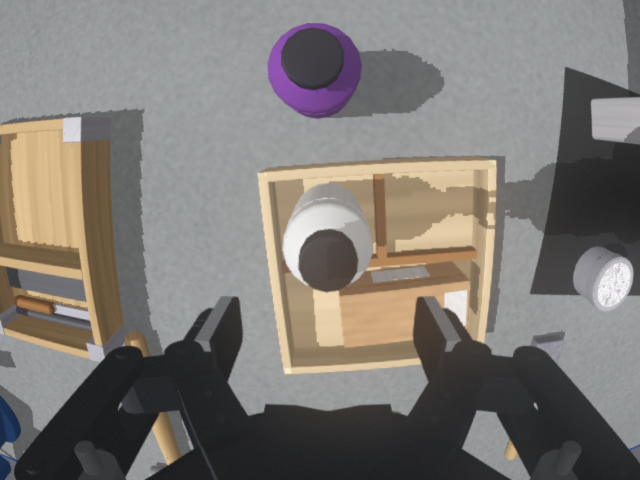

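The bottle's cap is at (328,262), with the can (615,120) and tin (605,278) standing on the mat. I'll go down onto the bottle.

move_arm --pt "0 0 0 0 0 0.04 0.072" --pt "0 0 0 0 0 0.08 0.072" --pt "0 0 0 0 0 0.105 0.072" --pt "0 0 0 0 0 0.115 0.072" --pt "0 0 0 0 0 0.115 0.072" --pt "0 0 0 0 0 0.115 0.05" --pt "0 0 0 0 0 0.115 0.05" --pt "0 0 0 0 0 0.115 0.05" --pt "0 0 0 0 0 0.115 0.05" --pt "0 0 0 0 0 0.115 0.05" --grip_force 60

```text
clock: 14.25
position: [0.4905, -0.0141, 0.0713]
ee_rot: [0.724, 0.69, 0.001, 0.001]
ft_force: [-1.4, 0.7, 8.4]
grip_width: 0.66
```

```bash
python3 plan.py .475,.345,.18,90
```

```text
t 14.2 pos [ 0.4905 -0.0141  0.0713] xaxis [ 0.049  0.999 -0.001] zaxis [ 0.003 -0.001 -1.   ] F [-1.4  0.7  8.4] grip mm 56.1 j7 [ 0.86  0.39 -1.05  1.95  0.39  1.03  1.15]
.475,.345,.18,90 turn [ 0.2  0.  -2.8] shift [ 0.3578 -0.0327 -0.109 ]
```

move_arm --pt "0 0 0 0 0 -0.03 0.05" --pt "0 0 0 0 0 -0.07 0.05" --pt "0 0 0 0 0 -0.11 0.05" --pt "0 0 0 0.03 0 -0.14 0.05" --pt "0 0 0 0.08 0 -0.14 0.05" --pt "0 0 0 0.13 -0.01 -0.14 0.05" --pt "0 0 0 0.18 -0.02 -0.14 0.05" --pt "0 0 0 0.23 -0.025 -0.14 0.05" --pt "0 0 0 0.28 -0.033 -0.14 0.05" --pt "0 0 0 0.325 -0.033 -0.14 0.05"

```text
clock: 15.25
position: [0.471, 0.3142, 0.2102]
ee_rot: [0.724, 0.69, 0.0, 0.001]
ft_force: [0.4, -1.0, -1.4]
grip_width: 0.659
```

```bash
python3 plan.py .475,.345,.0685,90
```

```text
t 15.2 pos [0.471  0.3142 0.2102] xaxis [ 0.049  0.999 -0.   ] zaxis [ 0.001 -0.    -1.   ] F [ 0.4 -1.  -1.4] grip mm 56.0 j7 [ 0.24  0.44 -1.15  1.61  0.41  1.36  0.56]
.475,.345,.0685,90 turn [ 0.1  0.  -2.8] shift [0.031  0.0024 0.1417]
```

move_arm --pt "0 0 0 0.02 0.002 0.02 0.05" --pt "0 0 0 0.03 0.002 0.06 0.05" --pt "0 0 0 0.03 0.002 0.09 0.05" --pt "0 0 0 0.03 0.002 0.115 0.05" --pt "0 0 0 0.03 0.002 0.125 0.05" --pt "0 0 0 0.03 0.002 0.13 0.05" --pt "0 0 0 0.03 0.002 0.132 0.05" --pt "0 0 0 0.03 0.002 0.132 0.05"

```text
clock: 16.05
position: [0.4758, 0.3423, 0.0784]
ee_rot: [0.724, 0.69, 0.001, 0.0]
ft_force: [-0.1, 1.0, -2.9]
grip_width: 0.663
```

```bash
python3 plan.py .475,.345,.0685,90; python3 - <<'E'
from workcell import cams
import cv2
cv2.imwrite("pics/s3.png",cams.camera("scene")[:,:,::-1])
E
```

```text
t 16.1 pos [0.4758 0.3423 0.0784] xaxis [0.049 0.999 0.001] zaxis [ 0.001  0.001 -1.   ] F [-0.1  1.  -2.9] grip mm 56.4 j7 [ 0.09  0.61 -1.04  1.7   0.57  1.17  0.42]
.475,.345,.0685,90 turn [ 0.1 -0.  -2.8] shift [ 0.0026 -0.0009  0.0099]
```

View pics/s3.png

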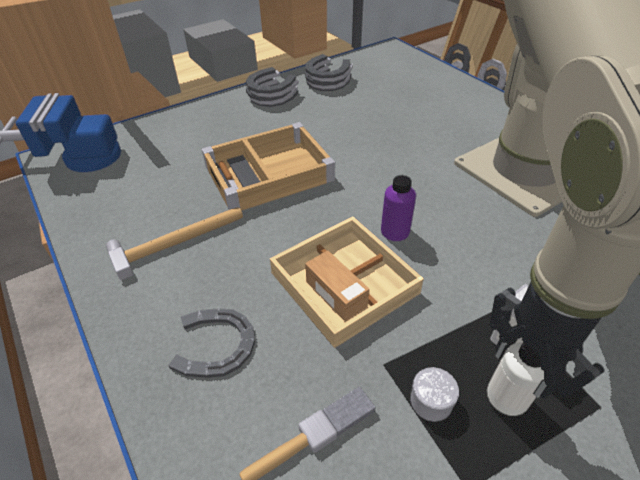

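The tin stands upright at (435,393). The bottle is held upright over the mat at (512,385), so I'll lower it the last 10 mm.

move_arm --pt "0 0 0 0 0 0.003 0.05" --pt "0 0 0 0 0 0.006 0.05" --pt "0 0 0 0 0 0.008 0.05" --pt "0 0 0 0 0 0.009 0.05" --pt "0 0 0 0 0 0.01 0.05" --pt "0 0 0 0 0 0.01 0.05" --pt "0 0 0 0 0 0.01 0.05"

```text
clock: 16.8
position: [0.4753, 0.342, 0.0684]
ee_rot: [0.724, 0.69, -0.0, 0.001]
ft_force: [-3.8, -4.4, 9.7]
grip_width: 0.664
```

move_arm --pt "0 0 0 0 0 0 0.075" --pt "0 0 0 0 0 0 0.075" --pt "0 0 0 0 0 0 0.075" --pt "0 0 0 0 0 -0.03 0.075" --pt "0 0 0 0 0 -0.07 0.075" --pt "0 0 0 0 0 -0.11 0.07" --pt "0 0 8.5 0 0.01 -0.14 0.07" --pt "0 0 17 -0.04 0.03 -0.14 0.07" --pt "0 0 25.5 -0.08 0.05 -0.14 0.07" --pt "0 0 34 -0.12 0.07 -0.14 0.07"

```text
clock: 17.8
position: [0.5398, 0.2175, 0.2076]
ee_rot: [0.895, 0.446, 0.0, 0.0]
ft_force: [1.1, -0.2, 0.1]
grip_width: 0.817
```

```bash
python3 plan.py .565,.0495,.15,3
```

```text
t 17.8 pos [0.5398 0.2175 0.2076] xaxis [0.603 0.798 0.001] zaxis [ 0.001  0.    -1.   ] F [ 1.1 -0.2  0.1] grip mm 69.4 j7 [ 0.32  0.42 -0.99  1.57  0.36  1.34  0.21]
.565,.0495,.15,3 turn [ 0.  -0.  49.9] shift [-0.1188  0.1213  0.0576]
```

move_arm --pt "0 0 8.5 -0.03 0.03 0.0 0.064" --pt "0 0 17 -0.06 0.06 0.0 0.064" --pt "0 0 25.5 -0.09 0.09 0 0.064" --pt "0 0 34 -0.117 0.12 0 0.064" --pt "0 0 42.5 -0.117 0.12 0.02 0.064" --pt "0 0 50 -0.117 0.12 0.03 0.064" --pt "0 0 50 -0.117 0.12 0.03 0.064" --pt "0 0 50 -0.117 0.12 0.03 0.064"

```text
clock: 18.6
position: [0.5654, 0.0537, 0.1776]
ee_rot: [1.0, 0.03, 0.0, -0.0]
ft_force: [0.5, 0.5, 0.6]
grip_width: 0.75
```

```bash
python3 plan.py .565,.0495,.08,3;  python3 - <<'E'
from workcell import cams
import cv2,pickle
pickle.dump(cams.camera_params("wrist"),open('w5.pkl','wb'))
cv2.imwrite("pics/w5.png",cams.camera("wrist")[:,:,::-1])
E
```

```text
t 18.6 pos [0.5654 0.0537 0.1776] xaxis [0.998 0.061 0.   ] zaxis [ 0.  0. -1.] F [0.5 0.5 0.6] grip mm 63.8 j7 [ 0.49  0.35 -0.8   1.65  0.26  1.25 -0.31]
.565,.0495,.08,3 turn [-0.  -0.   0.5] shift [-0.0006  0.0042  0.0976]
```

View pics/w5.png

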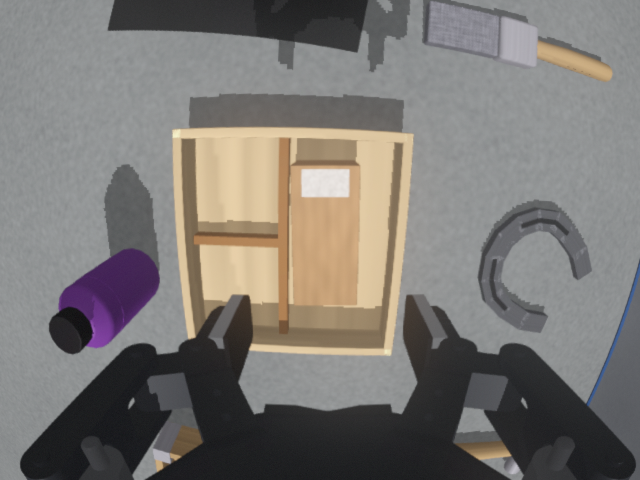

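The nail box top has corners at (292,163), (360,163), (357,305) and (293,305).

```bash
python3 - <<'E'
from h import *
import pickle
cp=pickle.load(open('w5.pkl','rb'));print(cp['xyz'])
for n,z,l in [('nails',.056,[(292,163),(360,163),(357,305),(293,305)]),('tray',.04,[(173,131),(412,134),(191,350),(390,354)])]:
    P_=np.array([wz(cp,*u,z)[:2] for u in l]);print(n,P_.round(3).tolist(),P_.mean(0).round(4))
E
```

```text
[0.56048227 0.12600599 0.32106127]
nails [[0.536, 0.103], [0.585, 0.106], [0.592, -0.005], [0.541, -0.009]] [0.5635 0.0485]
tray [[0.438, 0.124], [0.624, 0.13], [0.443, -0.074], [0.629, -0.062]] [0.5337 0.0295]
```

move_arm --pt "0 0 0 -0.001 0.005 0.04 0.064" --pt "0 0 0 -0.001 0.005 0.08 0.064" --pt "0 0 0 -0.001 0.005 0.1 0.064" --pt "0 0 0 -0.001 0.005 0.105 0.064" --pt "0 0 0 -0.001 0.005 0.105 0.064"

```text
clock: 19.15
position: [0.5649, 0.0486, 0.0727]
ee_rot: [1.0, 0.029, 0.0, -0.0]
ft_force: [0.4, 0.9, 0.4]
grip_width: 0.744
```

```bash
python3 plan.py .564,.0485,.023,3.3
```

```text
t 19.1 pos [0.5649 0.0486 0.0727] xaxis [0.998 0.058 0.   ] zaxis [ 0.  0. -1.] F [0.4 0.9 0.4] grip mm 63.3 j7 [ 0.45  0.46 -0.76  1.76  0.35  1.06 -0.37]
.564,.0485,.023,3.3 turn [-0. -0.  0.] shift [-0.0009  0.      0.0497]
```

move_arm --pt "0 0 0 -0.001 0 0.02 0.064" --pt "0 0 0 -0.001 0 0.035 0.064" --pt "0 0 0 -0.001 0 0.045 0.064" --pt "0 0 0 -0.001 0 0.049 0.064" --pt "0 0 0 -0.001 0 0.049 0.064" --pt "0 0 0 -0.001 0 0.049 0.042" --pt "0 0 0 -0.001 0 0.049 0.042" --pt "0 0 0 -0.001 0 0.049 0.042" --pt "0 0 0 -0.001 0 0.049 0.042" --pt "0 0 0 -0.001 0 0.049 0.042" --grip_force 70

```text
clock: 20.15
position: [0.5641, 0.0483, 0.0242]
ee_rot: [1.0, 0.028, 0.001, 0.0]
ft_force: [-1.1, 0.1, 6.1]
grip_width: 0.574
```

```bash
python3 plan.py .436,-.326,.18,-7.5
```

```text
t 20.1 pos [0.5641 0.0483 0.0242] xaxis [0.998 0.056 0.001] zaxis [ 0.001 -0.    -1.   ] F [-1.1  0.1  6.1] grip mm 48.8 j7 [ 0.43  0.52 -0.72  1.79  0.41  0.98 -0.41]
.436,-.326,.18,-7.5 turn [ 0.  -0.1 10.7] shift [-0.1488  0.3665 -0.1559]
```

move_arm --pt "0 0 0 0 0 -0.03 0.042" --pt "0 0 0 0 0 -0.07 0.042" --pt "0 0 0 0 0 -0.11 0.042" --pt "0 0 5 -0.015 0.037 -0.13 0.042" --pt "0 0 11 -0.033 0.082 -0.13 0.042" --pt "0 0 11 -0.051 0.127 -0.13 0.042" --pt "0 0 11 -0.069 0.172 -0.13 0.042" --pt "0 0 11 -0.087 0.217 -0.13 0.042" --pt "0 0 11 -0.105 0.262 -0.13 0.042" --pt "0 0 11 -0.12 0.3 -0.13 0.042"

```text
clock: 21.15
position: [0.4587, -0.2608, 0.153]
ee_rot: [0.998, -0.069, -0.0, 0.0]
ft_force: [1.0, -0.5, -4.9]
grip_width: 0.572
```

```bash
python3 plan.py .436,-.326,.1,-7.5
```

```text
t 21.1 pos [ 0.4587 -0.2608  0.153 ] xaxis [ 0.991 -0.137 -0.001] zaxis [-0.001 -0.001 -1.   ] F [ 1.  -0.5 -4.9] grip mm 48.7 j7 [ 0.98  0.24 -0.61  1.79  0.15  1.16  0.18]
.436,-.326,.1,-7.5 turn [ 0.   0.  -0.4] shift [-0.0135  0.0677  0.053 ]
```

move_arm --pt "0 0 0 -0.007 0.035 0.0 0.042" --pt "0 0 0 -0.014 0.066 0.01 0.042" --pt "0 0 0 -0.014 0.066 0.03 0.042" --pt "0 0 0 -0.014 0.066 0.045 0.042" --pt "0 0 0 -0.014 0.066 0.053 0.042" --pt "0 0 0 -0.014 0.066 0.053 0.042" --pt "0 0 0 -0.014 0.066 0.053 0.042"

```text
clock: 21.85
position: [0.4385, -0.321, 0.1008]
ee_rot: [0.998, -0.067, 0.0, 0.0]
ft_force: [1.7, -0.2, -3.5]
grip_width: 0.574
```

```bash
python3 plan.py .436,-.326,.026,-7.5;  python3 - <<'E'
from workcell import cams
import cv2,pickle
pickle.dump(cams.camera_params("wrist"),open('w6.pkl','wb'))
cv2.imwrite("pics/w6.png",cams.camera("wrist")[:,:,::-1])
E
```

```text
t 21.9 pos [ 0.4385 -0.321   0.1008] xaxis [ 0.991 -0.134  0.001] zaxis [ 0.001 -0.    -1.   ] F [ 1.7 -0.2 -3.5] grip mm 48.8 j7 [ 1.03  0.32 -0.56  1.81  0.19  1.07  0.27]
.436,-.326,.026,-7.5 turn [ 0.  -0.  -0.2] shift [-0.0019  0.0053  0.0748]
```

View pics/w6.png

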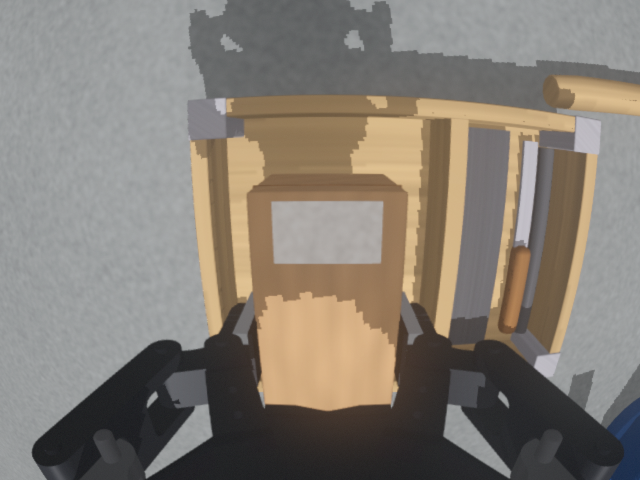

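The box at (327,270) is centred and parallel in the roomy compartment, whose inner faces are at about 215 and 445. I'll lower it.

move_arm --pt "0 0 0 -0.002 0.004 0.03 0.042" --pt "0 0 0 -0.002 0.004 0.05 0.042" --pt "0 0 0 -0.002 0.004 0.063 0.042" --pt "0 0 0 -0.002 0.004 0.07 0.042" --pt "0 0 0 -0.002 0.004 0.073 0.042" --pt "0 0 0 -0.002 0.004 0.075 0.042" --pt "0 0 0 -0.002 0.004 0.076 0.042" --pt "0 0 0 -0.002 0.004 0.076 0.042"

```text
clock: 22.7
position: [0.4359, -0.3255, 0.0261]
ee_rot: [0.998, -0.068, 0.0, 0.001]
ft_force: [-3.7, 4.1, 9.5]
grip_width: 0.578
```

move_arm --pt "0 0 0 0 0 0 0.066" --pt "0 0 0 0 0 0 0.066" --pt "0 0 0 0 0 0 0.066" --pt "0 0 0 0 0 -0.02 0.066" --pt "0 0 0 0 0 -0.06 0.066" --pt "0 0 0 0 0 -0.11 0.066" --pt "0 0 0 0 0 -0.15 0.066" --pt "0 0 8 0.01 -0.03 -0.18 0.078" --pt "0 0 16 0.02 -0.07 -0.18 0.078" --pt "0 0 24 0.03 -0.115 -0.18 0.078"

```text
clock: 23.7
position: [0.4812, -0.2162, 0.2058]
ee_rot: [0.961, -0.276, 0.001, 0.0]
ft_force: [0.8, 1.0, -0.4]
grip_width: 0.914
```

```bash
python3 plan.py .5645,.2833,.15,-90;  python3 - <<'E'
from workcell import cams
import cv2
a=cams.camera("scene")[:,:,::-1];b=cams.camera("side")[:,:,::-1]
cv2.imwrite("pics/s4.png",cv2.hconcat([a[100:480,180:600],b[150:480,200:480][:, :].repeat(1,0) if 0 else cv2.copyMakeBorder(b[150:480,200:520],0,50,0,0,cv2.BORDER_CONSTANT)]))
E
```

```text
t 23.7 pos [ 0.4812 -0.2162  0.2058] xaxis [ 0.848 -0.531  0.003] zaxis [ 0.003 -0.002 -1.   ] F [ 0.8  1.  -0.4] grip mm 77.7 j7 [ 0.89  0.18 -0.62  1.73  0.11  1.26 -0.31]
.5645,.2833,.15,-90 turn [-0.1 -0.2 58. ] shift [-0.1946 -0.4676  0.0551]
```

View pics/s4.png

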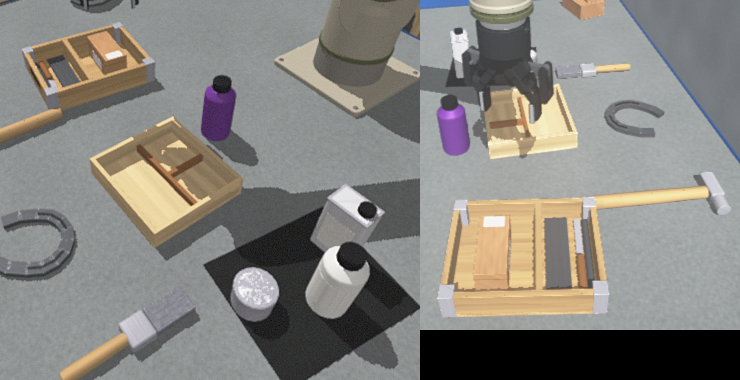

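The nail box lies flat in the roomy compartment, and the tin, can and bottle stand on the mat. The tin goes next.

move_arm --pt "0 0 8 -0.019 -0.045 0.0 0.078" --pt "0 0 16 -0.038 -0.091 0.0 0.078" --pt "0 0 24 -0.057 -0.137 0 0.078" --pt "0 0 32 -0.076 -0.183 0 0.078" --pt "0 0 40 -0.095 -0.229 0 0.078" --pt "0 0 48 -0.114 -0.275 0 0.078" --pt "0 0 57 -0.133 -0.32 0 0.078" --pt "0 0 57 -0.152 -0.366 0 0.078" --pt "0 0 57 -0.171 -0.41 0 0.078" --pt "0 0 57 -0.19 -0.456 0 0.078"

```text
clock: 24.8
position: [0.5523, 0.2384, 0.2045]
ee_rot: [0.716, -0.698, 0.0, -0.0]
ft_force: [0.9, -0.3, -0.0]
grip_width: 0.913
```

```bash
python3 plan.py .5645,.2833,.08,-90
```

```text
t 24.8 pos [0.5523 0.2384 0.2045] xaxis [ 0.024 -1.     0.   ] zaxis [ 0.001 -0.    -1.   ] F [ 0.9 -0.3 -0. ] grip mm 77.6 j7 [ 0.13  0.4  -0.78  1.53  0.29  1.33 -2.23]
.5645,.2833,.08,-90 turn [-0.  -0.   1.4] shift [-0.0446 -0.0132  0.1245]
```

move_arm --pt "0 0 0 -0.03 -0.01 0.0 0.078" --pt "0 0 0 -0.041 -0.012 0.03 0.078" --pt "0 0 0 -0.041 -0.012 0.07 0.078" --pt "0 0 0 -0.041 -0.012 0.12 0.078" --pt "0 0 0 -0.041 -0.012 0.14 0.078" --pt "0 0 0 -0.041 -0.012 0.14 0.078" --pt "0 0 0 -0.041 -0.012 0.14 0.078"

```text
clock: 25.5
position: [0.5634, 0.2784, 0.0652]
ee_rot: [0.716, -0.698, -0.0, -0.0]
ft_force: [-0.8, 0.5, 0.6]
grip_width: 0.917
```

```bash
python3 plan.py .5645,.2833,.007,-90
```

```text
t 25.5 pos [0.5634 0.2784 0.0652] xaxis [ 0.025 -1.    -0.001] zaxis [ 0.001  0.001 -1.   ] F [-0.8  0.5  0.6] grip mm 77.9 j7 [ 0.01  0.59 -0.72  1.6   0.42  1.12 -2.36]
.5645,.2833,.007,-90 turn [-0.   0.   1.4] shift [-0.0049 -0.0012  0.0582]
```

move_arm --pt "0 0 0 -0.005 -0.001 0.02 0.078" --pt "0 0 0 -0.005 -0.001 0.04 0.078" --pt "0 0 0 -0.005 -0.001 0.053 0.078" --pt "0 0 0 -0.005 -0.001 0.057 0.078" --pt "0 0 0 -0.005 -0.001 0.057 0.078" --pt "0 0 0 -0.005 -0.001 0.057 0.05" --pt "0 0 0 -0.005 -0.001 0.057 0.05" --pt "0 0 0 -0.005 -0.001 0.057 0.05" --pt "0 0 0 -0.005 -0.001 0.057 0.05" --pt "0 0 0 -0.005 -0.001 0.057 0.05" --grip_force 50

```text
clock: 26.5
position: [0.5646, 0.2836, 0.0087]
ee_rot: [0.716, -0.698, 0.0, -0.001]
ft_force: [-1.0, 0.4, 7.0]
grip_width: 0.689
```

```bash
python3 plan.py .578,.03,.15,-88
```

```text
t 26.5 pos [0.5646 0.2836 0.0087] xaxis [ 0.025 -1.    -0.001] zaxis [ 0.002  0.001 -1.   ] F [-1.   0.4  7. ] grip mm 58.6 j7 [-0.02  0.66 -0.69  1.62  0.47  1.03 -2.4 ]
.578,.03,.15,-88 turn [-0.1  0.  -0.6] shift [ 0.2537 -0.0075 -0.1415]
```

move_arm --pt "0 0 0 0 0 -0.03 0.05" --pt "0 0 0 0 0 -0.07 0.05" --pt "0 0 0 0.02 0 -0.11 0.05" --pt "0 0 0 0.065 -0.002 -0.12 0.05" --pt "0 0 0 0.11 -0.004 -0.12 0.05" --pt "0 0 0 0.155 -0.007 -0.12 0.05" --pt "0 0 0 0.2 -0.007 -0.12 0.05" --pt "0 0 0 0.24 -0.007 -0.12 0.05" --pt "0 0 0 0.254 -0.007 -0.1 0.05" --pt "0 0 0 0.254 -0.007 -0.08 0.05"

```text
clock: 27.5
position: [0.5775, 0.025, 0.0871]
ee_rot: [0.714, -0.7, 0.001, 0.0]
ft_force: [-0.8, -0.0, -2.5]
grip_width: 0.69
```

```bash
python3 plan.py .578,.03,.012,-88
```

```text
t 27.5 pos [0.5775 0.025  0.0871] xaxis [ 0.019 -1.     0.002] zaxis [ 0.001 -0.002 -1.   ] F [-0.8 -0.  -2.5] grip mm 58.6 j7 [ 0.44  0.44 -0.7   1.72  0.32  1.09 -1.91]
.578,.03,.012,-88 turn [-0.1 -0.1 -0.9] shift [-0.0051 -0.0005  0.0751]
```

move_arm --pt "0 0 0 -0.003 0 0.03 0.05" --pt "0 0 0 -0.003 0 0.05 0.05" --pt "0 0 0 -0.003 0 0.062 0.05" --pt "0 0 0 -0.003 0 0.069 0.05" --pt "0 0 0 -0.003 0 0.072 0.05" --pt "0 0 0 -0.003 0 0.074 0.05" --pt "0 0 0 -0.003 0 0.075 0.05" --pt "0 0 0 -0.003 0 0.075 0.05"

```text
clock: 28.3
position: [0.5773, 0.0323, 0.0128]
ee_rot: [0.716, -0.698, 0.0, -0.0]
ft_force: [-0.6, -0.3, -1.9]
grip_width: 0.69
```

move_arm --pt "0 0 0 0 0 0.001 0.05" --pt "0 0 0 0 0 0.002 0.05" --pt "0 0 0 0 0 0.002 0.05"

```text
clock: 28.6
position: [0.5774, 0.0323, 0.0116]
ee_rot: [0.716, -0.698, 0.001, -0.0]
ft_force: [-5.4, -1.4, 11.0]
grip_width: 0.685
```

move_arm --pt "0 0 0 0 0 0 0.078" --pt "0 0 0 0 0 0 0.078" --pt "0 0 0 0 0 0 0.078" --pt "0 0 0 0 0 -0.03 0.078" --pt "0 0 0 0 0 -0.07 0.078" --pt "0 0 0 0 0 -0.12 0.078" --pt "0 0 0 0 0 -0.17 0.078" --pt "0 0 -8 -0.04 0.01 -0.2 0.078" --pt "0 0 -16 -0.08 0.03 -0.2 0.078" --pt "0 0 -24 -0.12 0.05 -0.2 0.078"

```text
clock: 29.6
position: [0.5238, 0.1526, 0.2115]
ee_rot: [0.847, -0.532, 0.001, -0.001]
ft_force: [-0.8, 1.2, 0.1]
grip_width: 0.914
```

```bash
python3 plan.py .4753,.342,.2,2.5
```

```text
t 29.6 pos [0.5238 0.1526 0.2115] xaxis [ 0.434 -0.901  0.001] zaxis [ 0.002  0.    -1.   ] F [-0.8  1.2  0.1] grip mm 77.7 j7 [ 0.39  0.28 -0.88  1.67  0.22  1.3  -1.66]
.4753,.342,.2,2.5 turn [ -0.1  -0.1 -66.8] shift [-0.1917 -0.0384  0.0114]
```

move_arm --pt "0 0 -8 -0.04 -0.008 0.0 0.074" --pt "0 0 -16 -0.08 -0.016 0.0 0.074" --pt "0 0 -24 -0.12 -0.024 0 0.074" --pt "0 0 -32 -0.16 -0.032 0 0.074" --pt "0 0 -40 -0.19 -0.038 0 0.074" --pt "0 0 -48 -0.19 -0.038 0 0.074" --pt "0 0 -56 -0.19 -0.038 0 0.074" --pt "0 0 -64 -0.19 -0.038 0 0.074" --pt "0 0 -66 -0.19 -0.038 0.02 0.074" --pt "0 0 -66 -0.19 -0.038 0.04 0.074"

```text
clock: 30.6
position: [0.4772, 0.3391, 0.17]
ee_rot: [1.0, 0.013, 0.0, -0.0]
ft_force: [-0.0, -0.6, -0.6]
grip_width: 0.869
```

```bash
python3 plan.py .4753,.342,.071,2.5;  python3 - <<'E'
from workcell import cams
import cv2,pickle
pickle.dump(cams.camera_params("wrist"),open('w7.pkl','wb'))
cv2.imwrite("pics/w7.png",cams.camera("wrist")[:,:,::-1])
E
```

```text
t 30.6 pos [0.4772 0.3391 0.17  ] xaxis [1.    0.026 0.001] zaxis [ 0.001  0.001 -1.   ] F [-0.  -0.6 -0.6] grip mm 73.8 j7 [ 0.14  0.51 -1.1   1.61  0.47  1.31 -1.  ]
.4753,.342,.071,2.5 turn [-0.  -0.1 -1. ] shift [-0.0019 -0.0029  0.099 ]
```

View pics/w7.png

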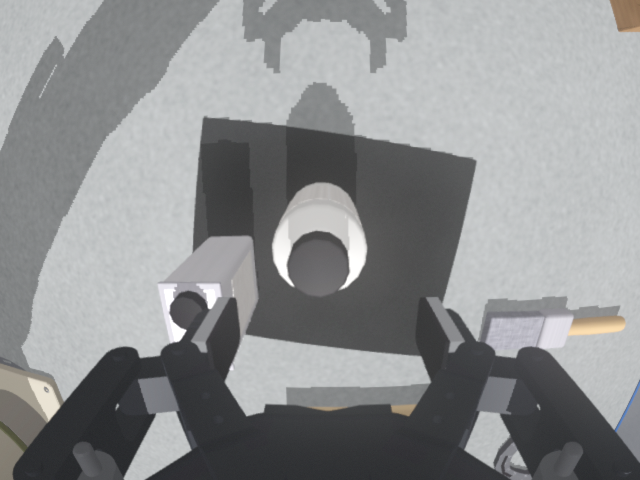

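The bottle's cap at (318,262) lies between the jaws. The can at (205,290) is off to the side and clear of the finger path.

move_arm --pt "0 0 0 -0.002 -0.003 0.03 0.071" --pt "0 0 0 -0.002 -0.003 0.06 0.071" --pt "0 0 0 -0.002 -0.003 0.085 0.071" --pt "0 0 0 -0.002 -0.003 0.097 0.071" --pt "0 0 0 -0.002 -0.003 0.097 0.071" --pt "0 0 0 -0.002 -0.003 0.097 0.05" --pt "0 0 0 -0.002 -0.003 0.097 0.05" --pt "0 0 0 -0.002 -0.003 0.097 0.05" --pt "0 0 0 -0.002 -0.003 0.097 0.05" --pt "0 0 0 -0.002 -0.003 0.097 0.05" --grip_force 60

```text
clock: 31.65
position: [0.4751, 0.3429, 0.075]
ee_rot: [1.0, 0.012, 0.001, -0.001]
ft_force: [-2.5, -1.1, 7.9]
grip_width: 0.66
```

```bash
python3 plan.py .4875,-.0145,.2,2.5
```

```text
t 31.6 pos [0.4751 0.3429 0.075 ] xaxis [1.    0.025 0.002] zaxis [ 0.002  0.001 -1.   ] F [-2.5 -1.1  7.9] grip mm 56.1 j7 [ 0.08  0.61 -1.03  1.7   0.57  1.16 -1.07]
.4875,-.0145,.2,2.5 turn [-0.1 -0.1 -1.1] shift [ 0.0037  0.3574 -0.1255]
```

move_arm --pt "0 0 0 0 0 -0.03 0.05" --pt "0 0 0 0 0 -0.07 0.05" --pt "0 0 0 0 0 -0.11 0.05" --pt "0 0 0 0 0.03 -0.125 0.05" --pt "0 0 0 0 0.08 -0.125 0.05" --pt "0 0 0 0 0.13 -0.125 0.05" --pt "0 0 0 0 0.18 -0.125 0.05" --pt "0 0 0 0 0.23 -0.125 0.05" --pt "0 0 0 0.003 0.28 -0.125 0.05" --pt "0 0 0 0.003 0.33 -0.125 0.05"

```text
clock: 32.65
position: [0.4859, 0.0099, 0.1989]
ee_rot: [1.0, 0.012, 0.001, 0.001]
ft_force: [2.3, 0.3, -2.5]
grip_width: 0.657
```

```bash
python3 plan.py .4875,-.0145,.11,2.5
```

```text
t 32.6 pos [0.4859 0.0099 0.1989] xaxis [1.    0.024 0.001] zaxis [ 0.001 -0.001 -1.   ] F [ 2.3  0.3 -2.5] grip mm 55.9 j7 [ 1.    0.2  -1.2   1.82  0.2   1.26 -0.24]
.4875,-.0145,.11,2.5 turn [ 0.1 -0.1 -1.1] shift [0.0009 0.0243 0.0889]
```

move_arm --pt "0 0 0 0.001 0.026 0.02 0.05" --pt "0 0 0 0.001 0.026 0.05 0.05" --pt "0 0 0 0.001 0.026 0.075 0.05" --pt "0 0 0 0.001 0.026 0.085 0.05" --pt "0 0 0 0.001 0.026 0.085 0.05" --pt "0 0 0 0.001 0.026 0.085 0.05"

```text
clock: 33.25
position: [0.4882, -0.0134, 0.1145]
ee_rot: [1.0, 0.013, 0.001, 0.0]
ft_force: [-0.0, -0.1, -1.8]
grip_width: 0.658
```

```bash
python3 plan.py .4875,-.0145,.078,2.5
```

```text
t 33.2 pos [ 0.4882 -0.0134  0.1145] xaxis [1.    0.025 0.001] zaxis [ 0.001 -0.    -1.   ] F [-0.  -0.1 -1.8] grip mm 56.0 j7 [ 0.94  0.33 -1.13  1.91  0.33  1.11 -0.29]
.4875,-.0145,.078,2.5 turn [ 0.  -0.1 -1.1] shift [-0.0007  0.0011  0.0365]
```

move_arm --pt "0 0 0 0 0.001 0.015 0.05" --pt "0 0 0 0 0.001 0.025 0.05" --pt "0 0 0 0 0.001 0.031 0.05" --pt "0 0 0 0 0.001 0.034 0.05" --pt "0 0 0 0 0.001 0.036 0.05" --pt "0 0 0 0 0.001 0.037 0.05" --pt "0 0 0 0 0.001 0.038 0.05" --pt "0 0 0 0 0.001 0.038 0.05"

```text
clock: 34.05
position: [0.4876, -0.0145, 0.0777]
ee_rot: [1.0, 0.012, -0.001, 0.001]
ft_force: [-17.4, -1.1, 38.9]
grip_width: 0.661
```

move_arm --pt "0 0 0 0 0 -0.002 0.05" --pt "0 0 0 0 0 -0.002 0.072" --pt "0 0 0 0 0 -0.002 0.072" --pt "0 0 0 0 0 -0.002 0.072" --pt "0 0 0 0 0 -0.03 0.072" --pt "0 0 0 0 0 -0.08 0.072" --pt "0 0 0 0 0 -0.12 0.072" --pt "0 0 0 -0.01 -0.03 -0.13 0.066" --pt "0 0 0 -0.024 -0.076 -0.13 0.066" --pt "0 0 0 -0.038 -0.123 -0.13 0.066"

```text
clock: 35.05
position: [0.4463, 0.1082, 0.2057]
ee_rot: [1.0, 0.011, 0.001, 0.0]
ft_force: [0.6, 1.6, 0.2]
grip_width: 0.769
```

```bash
python3 plan.py .3946,.2899,.2,1.7
```

```text
t 35.0 pos [0.4463 0.1082 0.2057] xaxis [1.    0.022 0.001] zaxis [ 0.001 -0.    -1.   ] F [0.6 1.6 0.2] grip mm 65.4 j7 [ 0.94  0.1  -1.31  1.87  0.1   1.25 -0.37]
.3946,.2899,.2,1.7 turn [ 0.  -0.1 -0.4] shift [-0.0477 -0.1829  0.0055]
```

move_arm --pt "0 0 0 -0.012 -0.045 0 0.066" --pt "0 0 0 -0.024 -0.09 0 0.066" --pt "0 0 0 -0.03 -0.1 0 0.066" --pt "0 0 0 -0.03 -0.1 0 0.066"

```text
clock: 35.45
position: [0.413, 0.2085, 0.2053]
ee_rot: [1.0, 0.015, 0.0, -0.0]
ft_force: [-0.0, 0.1, -0.3]
grip_width: 0.77
```

```bash
python3 plan.py .3946,.2899,.15,1.7
```

```text
t 35.5 pos [0.413  0.2085 0.2053] xaxis [1.    0.029 0.   ] zaxis [ 0.  0. -1.] F [-0.   0.1 -0.3] grip mm 65.5 j7 [ 0.74  0.14 -1.36  1.86  0.14  1.26 -0.63]
.3946,.2899,.15,1.7 turn [-0. -0. -0.] shift [-0.016  -0.0819  0.0553]
```

move_arm --pt "0 0 0 -0.008 -0.03 0.005 0.066" --pt "0 0 0 -0.016 -0.06 0.01 0.066" --pt "0 0 0 -0.017 -0.08 0.02 0.066" --pt "0 0 0 -0.017 -0.08 0.03 0.066" --pt "0 0 0 -0.017 -0.08 0.03 0.066"

```text
clock: 35.95
position: [0.3953, 0.2842, 0.1738]
ee_rot: [1.0, 0.012, -0.001, 0.001]
ft_force: [0.5, -0.8, -0.2]
grip_width: 0.77
```

```bash
python3 plan.py .3946,.2899,.066,1.7
```

```text
t 36.0 pos [0.3953 0.2842 0.1738] xaxis [ 1.     0.024 -0.002] zaxis [-0.002 -0.001 -1.   ] F [ 0.5 -0.8 -0.2] grip mm 65.5 j7 [ 0.43  0.29 -1.29  1.84  0.3   1.23 -0.92]
.3946,.2899,.066,1.7 turn [ 0.1  0.1 -0.3] shift [-0.0004 -0.0058  0.1078]
```

move_arm --pt "0 0 0 0 -0.004 0.03 0.066" --pt "0 0 0 0 -0.004 0.06 0.066" --pt "0 0 0 0 -0.004 0.09 0.066" --pt "0 0 0 0 -0.004 0.105 0.066" --pt "0 0 0 0 -0.004 0.105 0.066" --pt "0 0 0 0 -0.004 0.105 0.066"

```text
clock: 36.55
position: [0.3959, 0.2898, 0.0713]
ee_rot: [1.0, 0.012, 0.0, -0.0]
ft_force: [-0.2, -0.2, 0.3]
grip_width: 0.775
```

```bash
python3 plan.py .3946,.2899,.066,1.7
```

```text
t 36.5 pos [0.3959 0.2898 0.0713] xaxis [1.    0.023 0.001] zaxis [ 0.001  0.    -1.   ] F [-0.2 -0.2  0.3] grip mm 65.9 j7 [ 0.28  0.44 -1.16  1.94  0.47  1.06 -1.06]
.3946,.2899,.066,1.7 turn [-0.  -0.  -0.4] shift [-0.0013 -0.0002  0.0053]
```

Close, then lift clear and start toward the front bay.

move_arm --pt "0 0 0 -0.001 0 0.004 0.066" --pt "0 0 0 -0.001 0 0.004 0.035" --pt "0 0 0 -0.001 0 0.004 0.035" --pt "0 0 0 -0.001 0 0.004 0.035" --pt "0 0 0 -0.001 0 0.004 0.035" --pt "0 0 0 -0.001 0 0.004 0.035" --pt "0 0 0 -0.001 0 0.004 0.035" --grip_force 60

```text
clock: 37.25
position: [0.3942, 0.2902, 0.067]
ee_rot: [1.0, 0.012, 0.0, 0.0]
ft_force: [-1.7, -1.9, 6.4]
grip_width: 0.485
```

```bash
python3 plan.py .4865,.0755,.19,1.7
```

```text
t 37.2 pos [0.3942 0.2902 0.067 ] xaxis [1.    0.025 0.001] zaxis [ 0.001 -0.    -1.   ] F [-1.7 -1.9  6.4] grip mm 41.2 j7 [ 0.27  0.45 -1.15  1.95  0.47  1.05 -1.07]
.4865,.0755,.19,1.7 turn [ 0.  -0.  -0.3] shift [ 0.0871  0.2169 -0.1229]
```

move_arm --pt "0 0 0 0 0 -0.03 0.035" --pt "0 0 0 0 0 -0.07 0.035" --pt "0 0 0 0.01 0.02 -0.1 0.035" --pt "0 0 0 0.027 0.065 -0.11 0.035" --pt "0 0 0 0.045 0.11 -0.11 0.035" --pt "0 0 0 0.063 0.155 -0.11 0.035" --pt "0 0 0 0.08 0.195 -0.11 0.035" --pt "0 0 0 0.088 0.217 -0.11 0.035" --pt "0 0 0 0.088 0.217 -0.1 0.035" --pt "0 0 0 0.088 0.217 -0.08 0.035"

```text
clock: 38.25
position: [0.488, 0.0749, 0.1466]
ee_rot: [1.0, 0.011, 0.001, -0.0]
ft_force: [-0.2, 0.7, -3.5]
grip_width: 0.486
```

```bash
python3 plan.py .4875,.0755,.071,1.7
```

```text
t 38.2 pos [0.488  0.0749 0.1466] xaxis [1.    0.023 0.002] zaxis [ 0.002  0.    -1.   ] F [-0.2  0.7 -3.5] grip mm 41.3 j7 [ 0.83  0.33 -1.22  1.86  0.34  1.18 -0.48]
.4875,.0755,.071,1.7 turn [-0.  -0.1 -0.4] shift [-0.0006 -0.0006  0.0756]
```

move_arm --pt "0 0 0 0 0 0.03 0.035" --pt "0 0 0 0 0 0.05 0.035" --pt "0 0 0 0 0 0.061 0.035" --pt "0 0 0 0 0 0.067 0.035" --pt "0 0 0 0 0 0.071 0.035" --pt "0 0 0 0 0 0.073 0.035" --pt "0 0 0 0 0 0.074 0.035" --pt "0 0 0 0 0 0.074 0.035"

```text
clock: 39.05
position: [0.4876, 0.0752, 0.0727]
ee_rot: [1.0, 0.012, 0.0, 0.0]
ft_force: [0.2, 0.2, -3.9]
grip_width: 0.483
```

move_arm --pt "0 0 0 0 0 0.001 0.035" --pt "0 0 0 0 0 0.002 0.035" --pt "0 0 0 0 0 0.003 0.035" --pt "0 0 0 0 0 0.003 0.035"

```text
clock: 39.45
position: [0.4875, 0.0752, 0.07]
ee_rot: [1.0, 0.012, 0.0, 0.0]
ft_force: [-3.9, -2.9, 7.7]
grip_width: 0.489
```

move_arm --pt "0 0 0 0 0 0 0.064" --pt "0 0 0 0 0 0 0.064" --pt "0 0 0 0 0 0 0.064" --pt "0 0 0 0 0 -0.03 0.064" --pt "0 0 0 0 0 -0.07 0.064" --pt "0 0 0 0 0 -0.11 0.064" --pt "0 0 0 0 -0.03 -0.12 0.064" --pt "0 0 0 0 -0.075 -0.12 0.064" --pt "0 0 0 0 -0.12 -0.12 0.064" --pt "0 0 0 0 -0.12 -0.12 0.064"

```text
clock: 40.45
position: [0.4821, 0.203, 0.1901]
ee_rot: [1.0, 0.018, 0.0, -0.002]
ft_force: [-1.1, 0.3, -0.2]
grip_width: 0.75
```

```bash
python3 plan.py;  python3 - <<'E'
from workcell import cams
import cv2
a=cams.camera("scene")[:,:,::-1];b=cams.camera("side")[:,:,::-1]
cv2.imwrite("pics/scene5.png",a);cv2.imwrite("pics/side5.png",b)
cv2.imwrite("pics/s5.png",cv2.hconcat([a[100:480,80:480],cv2.copyMakeBorder(b[150:480,200:520],0,50,0,0,cv2.BORDER_CONSTANT)]))
E
```

```text
t 40.5 pos [0.4821 0.203  0.1901] xaxis [0.999 0.035 0.001] zaxis [ 0.001  0.003 -1.   ] F [-1.1  0.3 -0.2] grip mm 63.8 j7 [ 0.56  0.37 -1.23  1.74  0.36  1.29 -0.72]
```

View pics/s5.png

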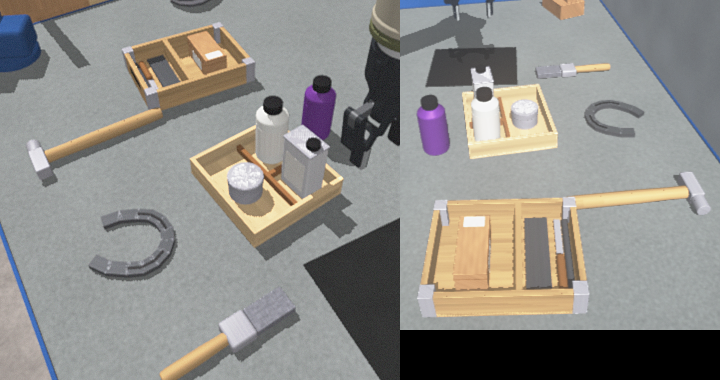

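Both views agree: the bottle (272,130) and can (305,160) stand in their own front bays. The tin (245,182) is on the back bay floor, and the nail box lies flat in the caddy. The bystanders haven't moved and the gripper is clear. Handing in.

```bash
python3 -c "
import cv2,numpy as np
for n,bx in [('scene',(230,480,0,380)),('side',(240,370,370,520))]:
    a=cv2.imread(f'pics/{n}0.png').astype(int);b=cv2.imread(f'pics/{n}5.png').astype(int)
    y0,y1,x0,x1=bx;print(n,'changed px',int((abs(a-b).max(2)[y0:y1,x0:x1]>60).sum()))
from workcell import manip
print(manip.hand_in())"
```

```text
scene changed px 2132
side changed px 0
the job is handed in; nothing more can be done
None
```

The job is done and handed in at about 40.5 s on the robot's clock, against the 138 s limit. The hand-in reports no verdict.

- **What I did:** I cleared the tin, can and bottle onto the rubber mat, then laid the nail box flat in the roomy compartment of the shoeing box. The tin then went onto the tray floor in the back bay, and the bottle and can went back into the front bays they came from.
- **Placement:** I felt contact with the surface before each release, except that the last 10 mm or less of every lowering was done by force reading and not by sight. The bottle's final set-down pressed to 39 N at the wrist, so I backed off 2 mm before opening.
- **Last checks:** The final scene and side pictures show the bottle and can upright in their bays, the tin flat in the back bay and the nail box flat in its compartment. By arm readings, the bottle and can were released within a few millimetres of where they started. The gripper was clear of everything.
- **Bystanders:** A before/after comparison of the side picture around the horseshoe and the hammer head found no changed pixels. The same comparison on the scene picture showed 2132 changed pixels. The window I used also covers the tray, where the tin and nail box had moved, so this is expected, but I did not separate the two. By eye, the horseshoe, hammer and brush had not moved.
- **Disagreement between measurements:** My first two-camera fit put the shoeing box about 10–14 mm off from the later wrist-camera fit. I used the wrist fit, which had residuals under about 2 mm, and the picture taken before lowering the nail box confirmed it.

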